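# Prop the balcony tilt-out bin wide open on the end hole of its stay

## Robot

A 7-joint arm with a two-finger parallel gripper is mounted at the origin on the work surface. World frame = base frame: x ahead of the robot, y to its left, z up, the work surface at z = 0. Lengths are in m, angles in rad, forces in N, time in s.
With the tool pointing down it reaches from about 0.35 to 0.9 m from the base axis. Payload 8.1 kg.
Tool frame: the origin (TCP) lies at the very end of the fingers, on their centre line; the grasp point (between the pads) lies 19 mm behind it (arm.grasp_offset is the distance from the TCP to the grasp point, in m); z points along the fingers, y is the direction in which the jaws open and shut (so a half turn about z gives the same grasp; the last joint's range is limited). The gripper opens to 92 mm and grips with 3 to 60 N. Pads are 19 mm wide; open, the fingers measure 130 mm over their backs; the gripper's body (75 mm by 190 mm) begins 47 mm behind the grasp point.
Start: joints at [1.029, 0.434, 0.025, 1.573, -0.012, 1.134, -0.075], TCP at [0.266, -0.566, 0.227] pointing down, gripper open.
Joint ranges: [-2.62, 2.62], [-0.44, 2.09], [-1.27, 1.32], [0.08, 2.57], [-1.32, 4.46], [0.12, 2], [-2.74, 2.74]. Speed limits (rad/s): [2.22, 2.22, 3.01, 3.01, 3.14, 3.14, 3.14].

## Interface

Orientations are given as a rotation vector (axis times angle).
In Python, from cell import arm, eyes, workorder gives the robot as it stands.
- The arm moves only by the shell command python3 -m inch 'ROWS' [FORCE]. ROWS is JSON, a list that holds one entry, the list of rows, each a list of 5 numbers: the closure, from 0 (fully open) to 1 (shut), then the shift along the tool's x, y, z in mm, then the turn about the tool's z in degrees. A call has 1 to 12 rows; each row shifts and turns the pose as measured when the row begins, along the tool's axes as they then stand; what a row does not reach is not made up. A row lasts 1/10 s, in which the tool goes at most 50 mm and 8.59 degrees, less where a joint would pass 70% of its speed; a pose out of reach is approached as far as the arm can. A call with a gripper value outside its range is refused whole. The fingers move at their own pace and stop on an object; FORCE is the grip in N (left out, the last holds). Time passes only in rows, so rows that do not move let the fingers close. It gives the time, the measured TCP pose, the force and the opening at its end, in the units of the state.
- arm.observe(): the state, without advancing time (a new reading comes with each control period).
- eyes.get_image(name): name is "scene" or "top" or "wrist"; returns a dict with "frame" (420x560x3 uint8, blue, green, red), "intrinsics" (3x3 intrinsics, pixels), "rvec" (rotation vector, rad) and "tvec" (3), from world to camera coordinates, as OpenCV has them; the wrist camera has in their place "T_tool_cam" (4x4, takes a point from camera to tool coordinates, whose origin is the TCP and whose axes are the flange's). Camera axes: x right, y down, z forward; pixel columns grow to the right and rows downward; lengths in m; the calibration is good to about 2 mm. The wrist camera is an equidistant fisheye: a pixel r from the principal point sees the ray r / f radians off the axis. A picture is of the moment at which its call begins: read the wrist's pose just before it. There is no depth.
- workorder.sign_off(): hands the job in, once; it reports no verdict.
The state is a dict: "clock": time; "joints": joint angles; "dq": joint speeds; "joint_efforts": joint torques, N m; "position": TCP position; "ee_rot": TCP orientation; "force": force on the tool from outside, world axes, zero at the start; "ft_torque": the same for the moment, N m; "width": opening from 0.0 (shut) to 1.0 (fully open).
Only numpy, scipy, OpenCV 4.12 (cv2) and the standard library are available. Lean on these libraries where they do the work, as an engineer would, in place of code of your own. Each camera call takes 0.05 s, during which the arm holds its last target.

## Task

The blue tilt-out bin is only ajar: its stay sits loosely over the upright pin by the long slot. By its red finger tab lift the stay off the pin, draw the bin farther out with it, and ease the round hole nearest the tab down over the pin until the bar lies fully home on the pin's foot; then let go. Feel for the pin gently instead of ramming the bar against it, and leave the jar, pot, trowel and tamper where they are.

Things in the scene. Friction and masses are not known exactly. Their poses are not given: they have to be found in the camera images.
- housing: White plastic housing of the tilt-out bin, fixed to the table; 210 (x) x 240 (y) x 166 mm high. Origin on the table; walls span x -90..+120, y -120..+120 mm from it. x points from front to back, y to its left, z up. A flat top board (top face z = 166) covers x +5..+120; in front of it the housing is open and the bin tilts out towards -x.
- hinge_line (a point): Middle of the bin's level hinge line, which runs along the housing's y (housing x = -85, z = 12 mm).
- pin_row (a point): Middle of the places where the pin may stand, at foot-top height (housing x +45, y +98, z 170 mm). The upright steel pin, 8 mm thick, 12 mm above its 34 x 34 x 4 mm foot, tip chamfered 1 mm, is itself not reported: it is clamped anywhere within 9 mm of this point forward or back along the housing's x (never sideways), different each time, and does not slide (holds 90 N).
- bin (a joint): Tilt of the blue plastic bin (0.3 to 0.65 kg) about its hinge line, rad; 0 = shut, grows as it tilts out towards the housing's -x. Starts at 0.04 to 0.12. Its hinge is stiff (0.5 N m, about 3 N at the stay), so it stays where it is left. Propped on the end hole it reads about 0.39 to 0.53.
- stay: Flat aluminium stay bar, 0.14 kg, 24 wide, 4 mm thick. Origin: its pivot axis, mid thickness; the pivot is on the bin, 164 mm from the hinge line (at tilt 0: 35 mm behind, 160 above it), at housing y +98 mm. Bar x runs to the free end, z up out of its top. It turns freely about y only and falls by its weight. At the start the pin stands somewhere in its long slot and it lies on the pin's foot.
- slot (a point): Centre of the long slot, on the bar's underside, 108 mm from the pivot. The slot runs from 87 to 129 mm and is 11 mm wide. (Between it and the end hole is a round middle hole, 11 mm, at 143 mm, not wanted.)
- hole_end (a point): Centre of the round end hole (11 mm diameter), on the bar's underside, 169 mm from the pivot. Fully home it is about 170 mm above the table; resting on the pin's tip, 12 mm higher. Pressing or knocking the bar on the pin or foot with more than 25 N bends the pin.
- tab_top (a point): Centre of the top edge of the red finger tab, an upright plate on the bar 197 mm from the pivot: 22 mm along the bar, 10 mm thick across it (pinch it across the bar, along y), 34 mm tall; its top is 38 mm above the bar's underside, its sides are free.
- jar: Orange plastic jar with flip lid, 55 mm across, 68 mm tall, standing on the housing's top board beside the stay; origin at its underside. Leave alone.
- pot: Empty terracotta bonsai pot, 130 mm across the rim, 60 mm tall, on the table; origin at its underside. Leave alone.
- trowel: Stainless spatula trowel with wooden handle, about 240 mm long, lying on the table. Leave alone.
- tamper: Wooden tamper with rubber tip, 40 mm across, 124 mm tall, standing on the table; origin at its underside. Leave alone.

How it is judged:
By the outcome, as a careful person would: the job done as asked, in the order asked, and still so for the second after the job is handed in, with the robot touching nothing.
It also fails if it takes over 58 s, if anything falls off the work surface, if the arm or the gripper's body presses on something with over 40 N, if the wrist force passes 120 N, or if a joint passes its speed limit or range.

## Working session

There is one attempt and no reset: what is moved stays moved. The work goes in short steps, Python scripts to look and compute and a shell command to move; the robot and the scene stay as the last step left them, time stands still between calls to the robot, and variables do not carry over. Pictures are saved under pics/ and viewed, and the job is handed in when it is done.

```bash
ls; mkdir -p pics; python3 - <<'E'
from cell import arm, eyes
import cv2
s=arm.observe()
for k in s: print(k,s[k])
for n in("scene","top","wrist"):
    d=eyes.get_image(n); cv2.imwrite(f"pics/{n}0.png",d["frame"])
    print(n,{k:d[k].tolist() if hasattr(d[k],'tolist') else d[k] for k in d if k!="frame"})
E
```

```text
pics
clock 0.0
joints [ 1.02940239  0.43522363  0.02500092  1.57413877 -0.01159387  1.13401756
 -0.07510383]
dq [-2.77282319e-05 -1.63294541e-03  1.40004440e-04 -1.29409647e-04
  3.73580129e-04 -7.57853103e-04 -2.29203283e-04]
joint_efforts [-2.31643471e-04 -6.67853236e+01  9.84905362e-01 -3.14461327e+01
 -6.04771357e-02  4.31068288e-02  1.53213959e-04]
position [ 0.2652288  -0.56533319  0.2259288 ]
ee_rot [-3.06479668e+00 -6.83251995e-01  8.11924808e-04]
force [-0.04934137 -0.04366243  0.10652063]
ft_torque [-0.01851173  0.02992974 -0.00125337]
width 1.0001357583305237
scene {'intrinsics': [[473.83474898021524, 0.0, 278.3504090440537], [0.0, 473.83474898021524, 202.32330794640583], [0.0, 0.0, 1.0]], 'rvec': [0.24186848311025544, 2.7219960011320308, -1.3938090509494387], 'tvec': [0.5038843087700502, 0.08881632638076326, 1.411074030458512]}
top {'intrinsics': [[420.42822951152306, 0.0, 278.4717933529057], [0.0, 420.42822951152306, 209.57962532462642], [0.0, 0.0, 1.0]], 'rvec': [2.1841552428754394, -2.1575127617205343, 0.11560615147314673], 'tvec': [-0.05035000734375853, 0.5313941517189891, 1.0072654992466297]}
wrist {'intrinsics': [[325.19226210127806, 0.0, 282.25681787405597], [0.0, 325.19226210127806, 207.5815545003925], [0.0, 0.0, 1.0]], 'T_tool_cam': [[0.000249981547873825, -0.9665538794002762, -0.2564635173382357, 0.06913020918193492], [0.9999999439891074, 0.00029869803771430723, -0.0001510008661348789, 0.00039049455738482397], [0.00022255562232964085, -0.25646346522605534, 0.9665538999317299, -0.15873231969924792], [0.0, 0.0, 0.0, 1.0]]}
```

View pics/scene0.png

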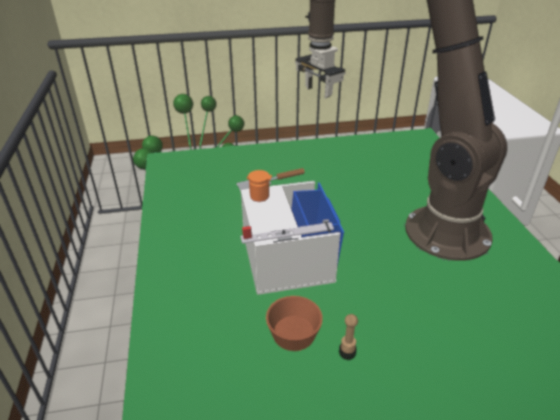

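View pics/top0.png

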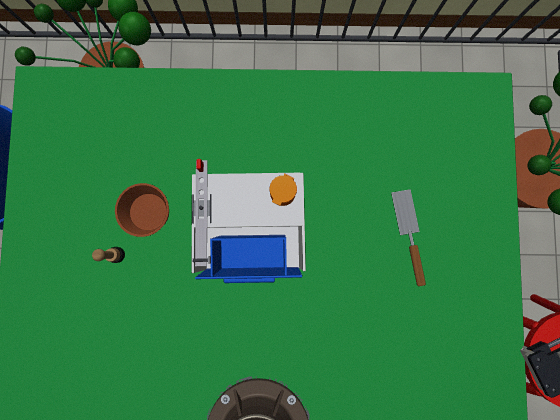

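View pics/wrist0.png

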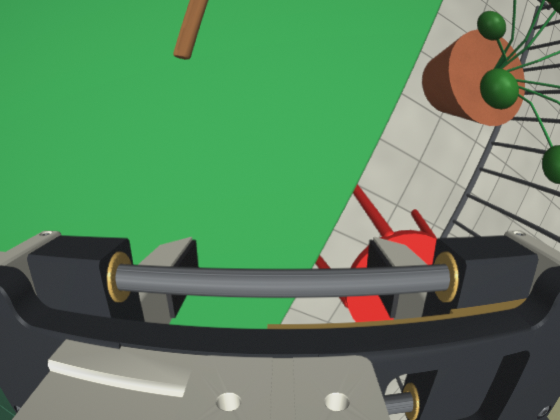

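The scene shows the housing mid-table with the red tab at about (247,232). In the top view the stay runs along u≈202 from v≈260 to the tab at (200,164), and the jar is at (283,190). I'll zoom in and measure.

```bash
cat > h.py <<'E'
import numpy as np, cv2
from cell import arm, eyes
def ray(d,uv):
    K=d["intrinsics"];R=cv2.Rodrigues(np.array(d["rvec"]))[0];t=np.array(d["tvec"])
    p=cv2.undistortPoints(np.array([[uv]],float),K,None)[0,0]
    return -R.T@t, R.T@np.array([p[0],p[1],1.])
def onz(d,uv,z):
    c,r=ray(d,uv); return c+r*(z-c[2])/r[2]
def tri(d1,u1,d2,u2):
    c1,r1=ray(d1,u1);c2,r2=ray(d2,u2)
    s=np.linalg.lstsq(np.c_[r1,-r2],c2-c1,rcond=None)[0]
    a,b=c1+s[0]*r1,c2+s[1]*r2
    return (a+b)/2,np.linalg.norm(a-b)
def proj(d,P):
    return cv2.projectPoints(np.array([P],float),np.array(d["rvec"]),np.array(d["tvec"]),d["intrinsics"],None)[0][0,0]
def red(f):
    h=cv2.cvtColor(f,cv2.COLOR_BGR2HSV)
    return (((h[...,0]<6)|(h[...,0]>174))&(h[...,1]>170)&(h[...,2]>90)).astype(np.uint8)
E
python3 - <<'E'
from h import *
t=eyes.get_image("top"); s=eyes.get_image("scene")
cv2.imwrite("pics/t1.png",cv2.resize(t["frame"][145:295,170:320],None,fx=4,fy=4,interpolation=cv2.INTER_CUBIC))
cv2.imwrite("pics/s1.png",cv2.resize(s["frame"][160:310,220:370],None,fx=4,fy=4,interpolation=cv2.INTER_CUBIC))
for n,d in(("t",t),("s",s)):
    k,l,st,c=cv2.connectedComponentsWithStats(red(d["frame"]))
    for i in range(1,k):
        if st[i,4]>8: print(n,st[i],c[i])
E
```

```text
t [196 159   5  10  40] [198.4  163.45]
t [532 295  28  13  75] [546.37333333 300.86666667]
t [523 312  37  34 684] [544.79093567 329.0994152 ]
t [550 343  10   8  38] [554.94736842 347.13157895]
t [529 370  31  37 173] [546.65895954 394.12138728]
t [526 383   8   6  17] [528.88235294 385.82352941]
```

View pics/t1.png

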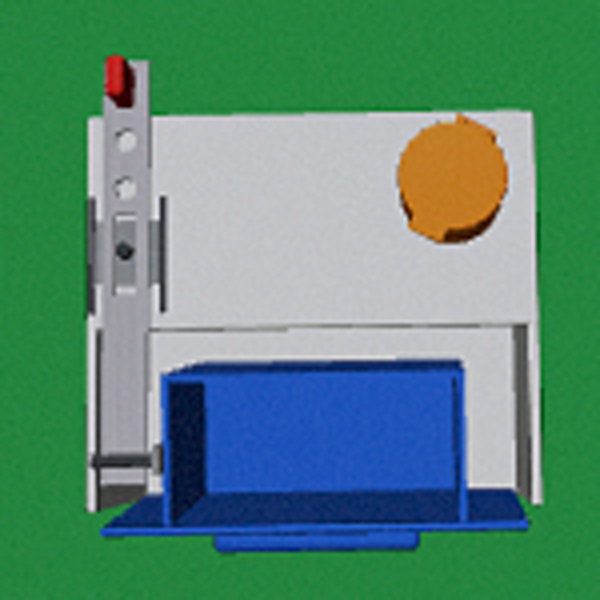

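View pics/s1.png

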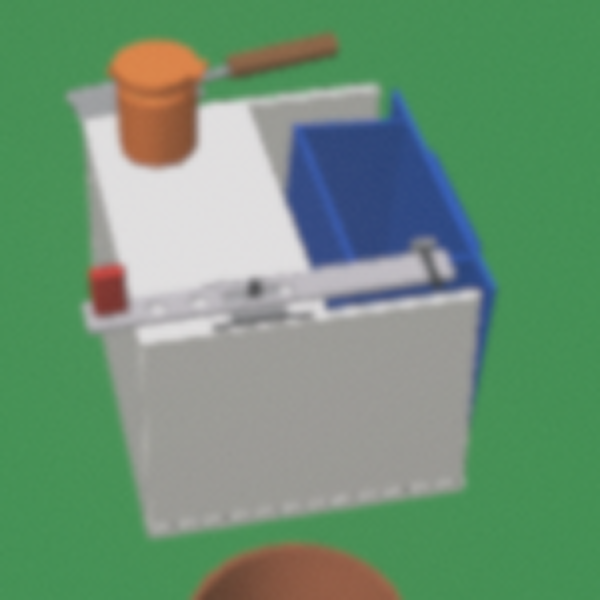

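```bash
python3 - <<'E'
from h import *
np.set_printoptions(precision=4,suppress=True)
t=eyes.get_image("top"); s=eyes.get_image("scene")
T=lambda x,y:(170+(x+.5)/4-.5,145+(y+.5)/4-.5)
S=lambda x,y:(220+(x+.5)/4-.5,160+(y+.5)/4-.5)
for n,p,z in [("BL",(90,117),.166),("BR",(531,112),.166),("FL",(90,510),.166),("FR",(541,503),.166),("edgeL",(150,326),.166),("edgeR",(525,322),.166),("hole_end",(125,140),.174),("hole_mid",(125,187),.174),("slotback",(125,215),.174),("slotfront",(125,293),.174),("pintip",(124,248),.182),("tabtop_rear",(115,57),.208),("tabtop_front",(115,93),.208),("pivot",(127,461),.175)]:
    print(n,onz(t,T(*p),z))
print("tri tab top", tri(t,T(115,75),s,S(107,268)))
print("tri hole", tri(t,T(125,140),s,S(157,308)))
print("tri pin", tri(t,T(124,246),s,S(255,283)))
print("tri BL", tri(t,T(90,117),s,S(140,342)))
print("tri BR", tri(t,T(531,112),s,S(86,120)))
E
```

```text
BL [0.5924 0.1429 0.166 ]
BR [ 0.5982 -0.0937  0.166 ]
FL [0.3838 0.136  0.166 ]
FR [ 0.3902 -0.1003  0.166 ]
edgeL [0.4806 0.1074 0.166 ]
edgeR [ 0.4852 -0.0913  0.166 ]
hole_end [0.5788 0.1222 0.174 ]
hole_mid [0.5536 0.1215 0.174 ]
slotback [0.5387 0.121  0.174 ]
slotfront [0.4973 0.1197 0.174 ]
pintip [0.5203 0.1195 0.182 ]
tabtop_rear [0.616  0.1224 0.208 ]
tabtop_front [0.5972 0.1218 0.208 ]
pivot [0.4096 0.1158 0.175 ]
tri tab top (array([0.6075, 0.1225, 0.2057]), np.float64(0.0008918908358427889))
tri hole (array([0.5794, 0.1227, 0.1712]), np.float64(0.0002133560574964295))
tri pin (array([0.5205, 0.1202, 0.1799]), np.float64(0.00212898184363155))
tri BL (array([0.5928, 0.1433, 0.1641]), np.float64(3.753007360755723e-05))
tri BR (array([ 0.5985, -0.0938,  0.1645]), np.float64(4.998473732088148e-05))
```

Measurements agree with the given sizes: yaw is about +0.03 rad, the pin is about 47 mm back in housing x, the tab top is at (0.607, 0.1225, 0.208), and the draw is about 59 mm. First I raise and turn the tool.

```bash
python3 -m inch '[[[0,0,0,-40,7.8],[0,0,0,-40,7.8],[0,0,0,-30,7.8],[0,0,0,0,0]]]'; cat > st.py <<'E'
from h import *
from scipy.spatial.transform import Rotation as Ro
np.set_printoptions(precision=4,suppress=True)
def st(tgt=None):
    s=arm.observe();R=Ro.from_rotvec(s["ee_rot"]).as_matrix()
    print("t",round(s["clock"],2),"p",s["position"],"f",np.round(s["force"],2),"tq",np.round(s["ft_torque"],2),"w",round(s["width"],3),"xang",np.degrees(np.arctan2(R[1,0],R[0,0])).round(2),"z",R[:,2])
    if tgt is not None: print("tool-shift mm",np.round(R.T@(np.array(tgt)-s["position"])*1000,1))
    return s,R
E
python3 -c "
from st import *
st([.607,.1225,.32])"
```

```text
clock: 0.75
position: [0.2648, -0.5649, 0.3388]
ee_rot: [-3.138, -0.022, 0.003]
force: [0.6, -0.0, 0.7]
width: 0.999
t 0.75 p [ 0.2648 -0.5649  0.3388] f [ 0.65 -0.03  0.68] tq [ 0.01 -0.   -0.01] w 0.999 xang 0.81 z [-0.0019  0.004  -1.    ]
tool-shift mm [ 351.9 -682.4   20.9]
```

```bash
python3 -m inch '[[[0,24,-42,0,-0.9],[0,24,-42,0,0],[0,24,-42,0,0],[0,24,-42,0,0],[0,24,-42,0,0],[0,24,-42,0,0],[0,24,-42,0,0],[0,24,-42,0,0],[0,24,-42,0,0],[0,24,-42,0,0],[0,24,-42,0,0],[0,0,0,0,0]]]';  python3 -c "
from st import *
st([.607,.1225,.26])"
```

```text
clock: 1.95
position: [0.5177, -0.0778, 0.3326]
ee_rot: [-3.137, -0.065, 0.01]
force: [0.0, 0.1, -1.5]
width: 0.999
t 1.95 p [ 0.5177 -0.0778  0.3326] f [ 0.03  0.07 -1.53] tq [ 0.03  0.04 -0.05] w 0.999 xang 2.39 z [-0.0062  0.0034 -1.    ]
tool-shift mm [  98.  -196.2   72.7]
```

```bash
python3 -m inch '[[[0,20,-40,0,0.5],[0,20,-40,0,0],[0,20,-40,0,0],[0,20,-40,8,0],[0,18,-36,15,0],[0,0,0,20,0],[0,0,0,20,0],[0,0,0,0,0]]]';  python3 - <<'E'
from st import *
s,R=st([.607,.1225,.18])
d=eyes.get_image("wrist"); cv2.imwrite("pics/w2.png",d["frame"])
t=eyes.get_image("top"); cv2.imwrite("pics/t2.png",cv2.resize(t["frame"][120:295,150:325],None,fx=3.4,fy=3.4,interpolation=cv2.INTER_CUBIC))
E
```

```text
clock: 2.75
position: [0.6087, 0.1253, 0.2618]
ee_rot: [-3.139, -0.066, 0.017]
force: [-0.1, -0.7, -0.2]
width: 1.0
t 2.75 p [0.6087 0.1253 0.2618] f [-0.11 -0.74 -0.16] tq [-0.02  0.03 -0.03] w 1.0 xang 2.41 z [-0.011   0.002  -0.9999]
tool-shift mm [-0.9  2.9 81.8]
```

View pics/w2.png

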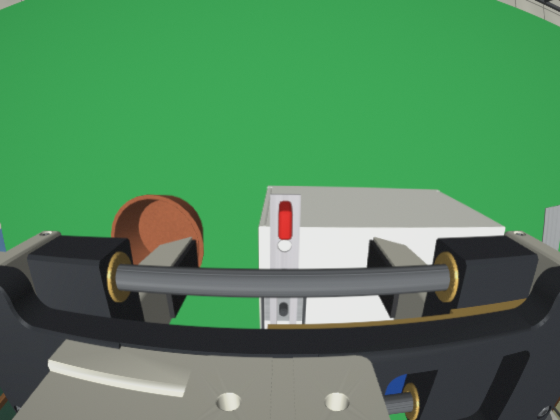

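The wrist view shows the tab between the fingers at (286,220), with the end hole at (285,245) and the pin at (283,310). I'll convert these.

```bash
cat >> st.py <<'E'
def wray(d,s,uv):
    K=d["intrinsics"];v=np.array([uv[0]-K[0,2],uv[1]-K[1,2]]);r=np.hypot(*v);th=r/K[0,0]
    c=np.r_[v/r*np.sin(th),np.cos(th)];T=np.array(d["T_tool_cam"])
    R=Ro.from_rotvec(s["ee_rot"]).as_matrix()
    return s["position"]+R@T[:3,3], R@T[:3,:3]@c
def wonz(d,s,uv,z):
    c,r=wray(d,s,uv); return c+r*(z-c[2])/r[2]
E
python3 - <<'E'
from st import *
s,R=st([.607,.1225,.18])
d=eyes.get_image("wrist")
k,l,stt,c=cv2.connectedComponentsWithStats(red(d["frame"]))
for i in range(1,k):
    if stt[i,4]>20: print(stt[i],c[i])
cv2.imwrite("pics/w3.png",cv2.resize(d["frame"][180:330,230:340],None,fx=5,fy=5,interpolation=cv2.INTER_CUBIC))
for uv,z in [((286,202),.208),((286,210),.208),((286,238),.208),((285,245),.174),((283.5,308),.182)]: print(uv,wonz(d,s,uv,z))
E
```

```text
t 2.85 p [0.6101 0.1248 0.265 ] f [-0.06 -0.7   0.48] tq [ 0.02  0.03 -0.03] w 0.999 xang 2.3 z [-0.0068  0.0027 -1.    ]
tool-shift mm [-2.6  2.4 85. ]
[279 203  12  37 395] [284.0354 221.2152]
(286, 202) [0.6258 0.1228 0.208 ]
(286, 210) [0.6201 0.1225 0.208 ]
(286, 238) [0.5996 0.1216 0.208 ]
(285, 245) [0.5806 0.1214 0.174 ]
(283.5, 308) [0.5242 0.1203 0.182 ]
```

View pics/w3.png

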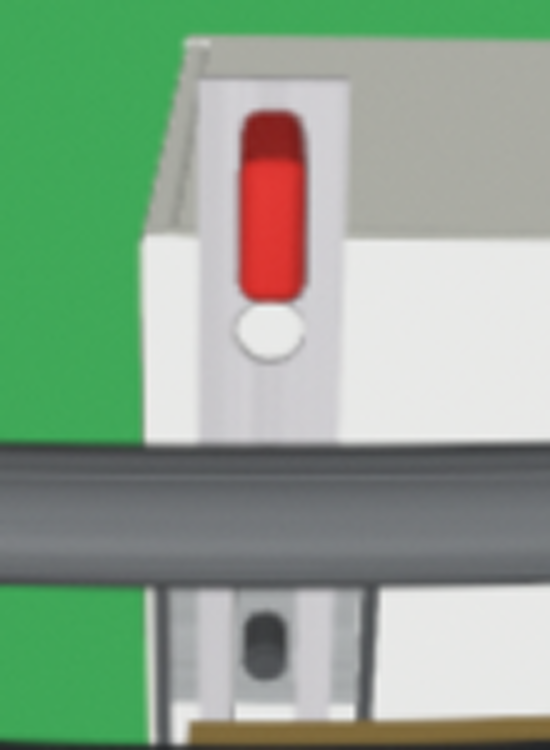

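```bash
python3 -m inch '[[[0,-2,2,20,0.4],[0,0,0,20,0],[0.5,0,0,20,0],[0.5,0,0,15,0],[0.5,0,0,0,0]]]';  python3 -c "
from st import *
st([.608,.1227,.18])"
```

```text
clock: 3.4
position: [0.6132, 0.1197, 0.1975]
ee_rot: [-3.137, -0.043, -0.014]
force: [0.2, 0.0, 0.3]
width: 0.791
t 3.4 p [0.6132 0.1197 0.1975] f [0.19 0.03 0.29] tq [0.01 0.03 0.01] w 0.791 xang 1.58 z [ 0.0088  0.0046 -1.    ]
tool-shift mm [-5.3 -3.  17.4]
```

```bash
python3 -m inch '[[[0.5,-5,-3,8,0],[0.5,0,0,8,0],[0.5,0,0,0,0]]]';  python3 -c "
from st import *
st([.608,.1227,.18])"
```

```text
clock: 3.7
position: [0.6098, 0.1224, 0.1842]
ee_rot: [-3.136, -0.041, -0.022]
force: [-0.5, -0.1, -0.2]
width: 0.532
t 3.7 p [0.6098 0.1224 0.1842] f [-0.52 -0.11 -0.16] tq [-0.   -0.01 -0.03] w 0.532 xang 1.51 z [ 0.014   0.0056 -0.9999]
tool-shift mm [-1.8 -0.3  4.1]
```

Now close gently.

```bash
python3 -m inch '[[[0.7,-2,0,3,0],[0.85,0,0,1,0],[0.95,0,0,0,0],[1,0,0,0,0],[1,0,0,0,0],[1,0,0,0,0]]]' 20;  python3 - <<'E'
from st import *
s,R=st()
d=eyes.get_image("wrist");cv2.imwrite("pics/w4.png",cv2.resize(d["frame"][180:330,200:370],None,fx=4,fy=4,interpolation=cv2.INTER_CUBIC))
E
```

```text
clock: 4.3
position: [0.6084, 0.1236, 0.1815]
ee_rot: [-3.134, -0.043, -0.026]
force: [-0.2, 1.8, -1.1]
width: 0.107
t 4.3 p [0.6084 0.1236 0.1815] f [-0.19  1.82 -1.13] tq [0.16 0.1  0.02] w 0.107 xang 1.55 z [ 0.0164  0.0072 -0.9998]
```

View pics/w4.png

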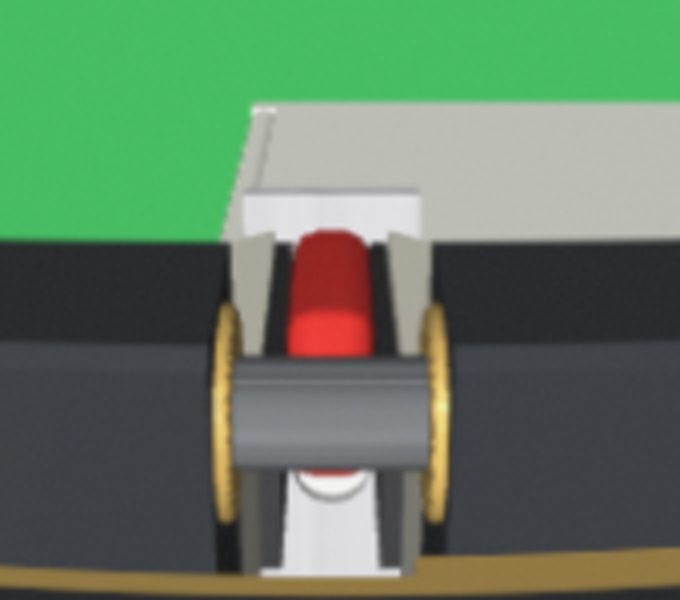

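Gripped: the opening is 9.8 mm, matching the 10 mm tab. Lift.

```bash
python3 -m inch '[[[1,0,0,-6,0],[1,0,0,-6,0],[1,-1,0,-6,0],[1,-1,0,-6,0],[1,-1,0,-6,0],[1,-1,0,-6,0],[1,0,0,0,0]]]' 20;  python3 - <<'E'
from st import *
s,R=st([.608,.1227,.2135])
d=eyes.get_image("wrist");cv2.imwrite("pics/w5.png",cv2.resize(d["frame"][180:330,200:370],None,fx=4,fy=4,interpolation=cv2.INTER_CUBIC))
s=eyes.get_image("scene");cv2.imwrite("pics/s5.png",cv2.resize(s["frame"][160:310,220:370],None,fx=4,fy=4,interpolation=cv2.INTER_CUBIC))
E
```

```text
clock: 5.05
position: [0.6013, 0.1234, 0.2199]
ee_rot: [-3.135, -0.044, -0.019]
force: [-0.2, 1.0, -2.8]
width: 0.107
t 5.05 p [0.6013 0.1234 0.2199] f [-0.18  1.01 -2.83] tq [ 0.12 -0.06  0.02] w 0.107 xang 1.62 z [ 0.0122  0.0064 -0.9999]
tool-shift mm [6.6 0.9 6.4]
```

View pics/s5.png

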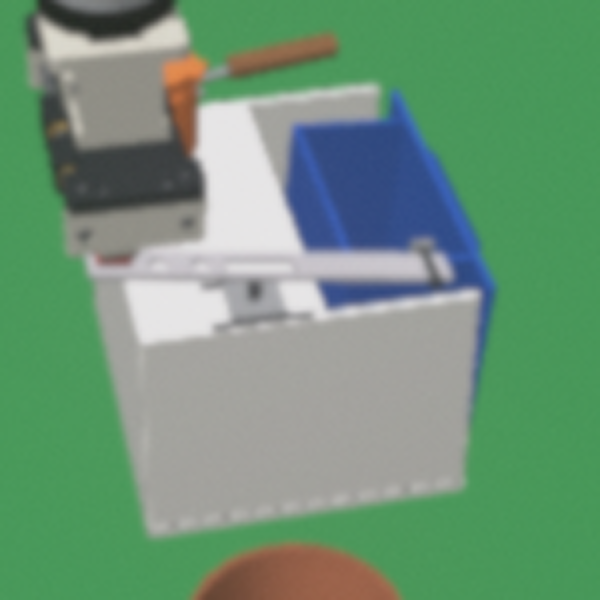

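View pics/w5.png

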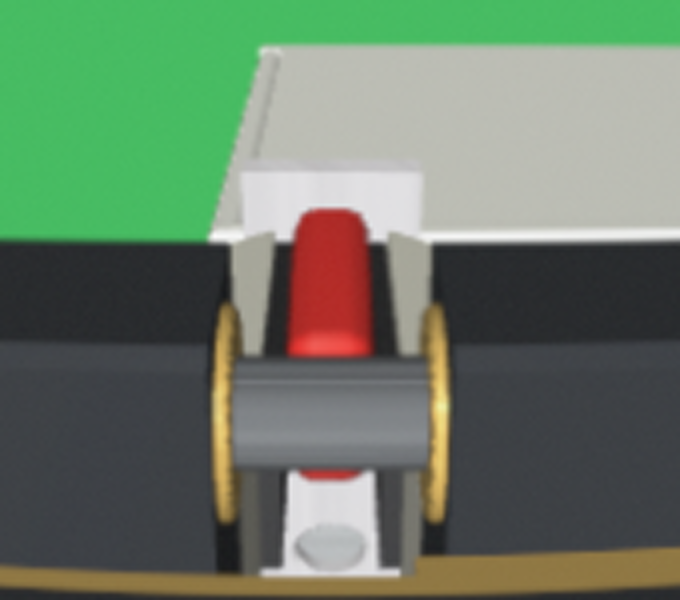

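The bar is clear of the pin, which now stands free at crop (255,290). Drawing the bin out.

```bash
python3 -m inch '[[[1,-6,0,0,0],[1,-6,0,0,0],[1,-6,0,0,0],[1,-6,0,0,0],[1,-6,0,0,0],[1,-6,0,0,0],[1,-4,0,0,0],[1,0,0,0,0]]]' 20;  python3 - <<'E'
from st import *
s,R=st([.547,.121,.215])
E
```

```text
clock: 5.95
position: [0.5621, 0.1224, 0.2208]
ee_rot: [-3.133, -0.042, -0.034]
force: [2.9, 1.4, -0.2]
width: 0.107
t 5.95 p [0.5621 0.1224 0.2208] f [ 2.93  1.43 -0.2 ] tq [ 0.15 -0.41  0.  ] w 0.107 xang 1.55 z [ 0.0219  0.0082 -0.9997]
tool-shift mm [-15.3   1.    5.4]
```

```bash
python3 -m inch '[[[1,-5,0,0,0],[1,-5,0,0,0],[1,-5,0,0,0],[1,-3,0,0,0],[1,0,0,0,0]]]' 20;  python3 - <<'E'
from st import *
s,R=st([.541,.121,.215])
d=eyes.get_image("wrist");cv2.imwrite("pics/w6.png",cv2.resize(d["frame"][180:380,180:390],None,fx=3.5,fy=3,interpolation=cv2.INTER_CUBIC))
for n,b in(("scene",(160,220)),("top",(145,170))):
  s=eyes.get_image(n);cv2.imwrite(f"pics/{n}6.png",cv2.resize(s["frame"][b[0]:b[0]+150,b[1]:b[1]+150],None,fx=4,fy=4,interpolation=cv2.INTER_CUBIC))
E
```

```text
clock: 6.45
position: [0.5424, 0.1218, 0.2197]
ee_rot: [-3.133, -0.043, -0.034]
force: [3.4, 1.9, -1.5]
width: 0.113
t 6.45 p [0.5424 0.1218 0.2197] f [ 3.37  1.86 -1.51] tq [ 0.16 -0.8   0.04] w 0.113 xang 1.57 z [ 0.0213  0.008  -0.9997]
tool-shift mm [-1.6  0.8  4.7]
```

View pics/scene6.png

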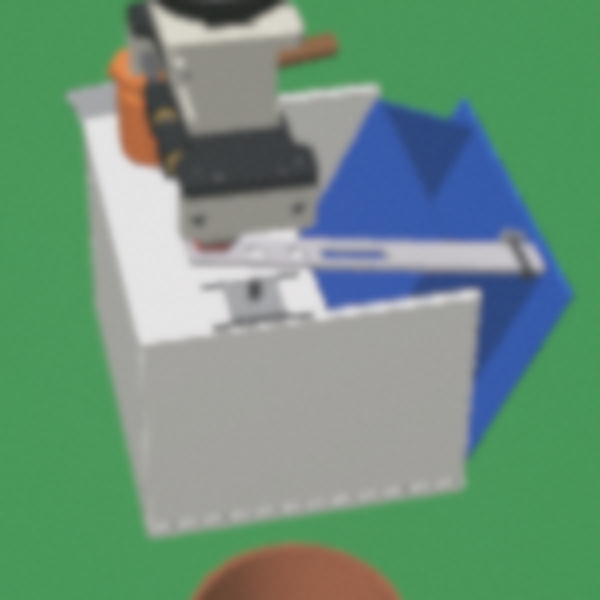

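View pics/w6.png

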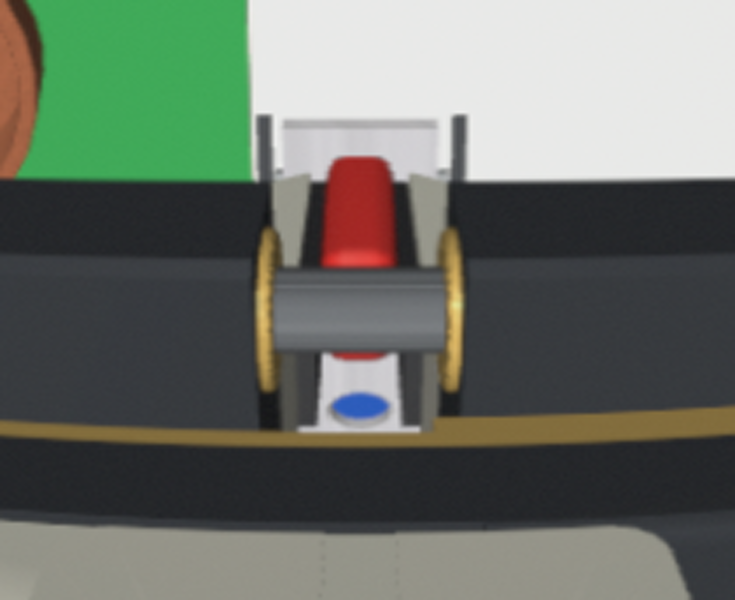

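View pics/top6.png

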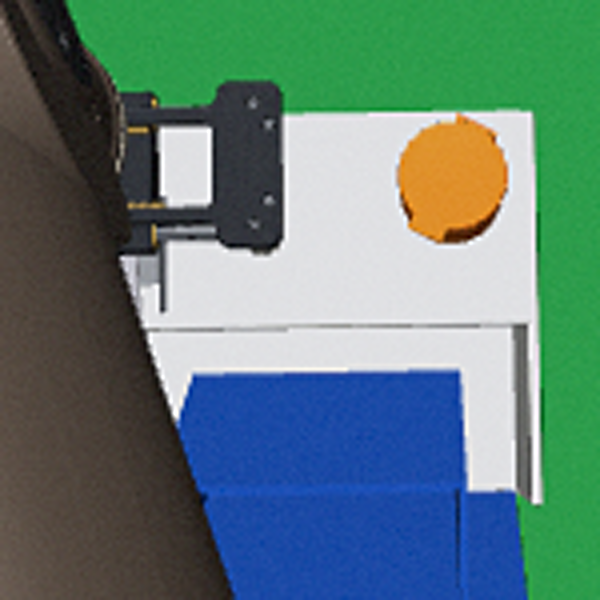

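```bash
python3 - <<'E'
from st import *
s,R=st()
d=eyes.get_image("wrist")
for z in(.200,.206,.212): print(wonz(d,s,(180+360/3.5-.4,180+407/3-.4),z))
# bin pivot from wrist not visible; scene: bar points on vertical bar midplane through known y line
sc=eyes.get_image("scene")
S=lambda x,y:(220+(x+.5)/4-.5,160+(y+.5)/4-.5)
# bar mid-plane: passes (0.5205,0.1197) direction yaw .03
def onbar(uv,off=0):
    c,r=ray(sc,uv); n=np.array([-np.sin(.03),np.cos(.03),0]); p0=np.array([.5205,.1203,.17])+n*off
    return c+r*(n@(p0-c))/(n@r)
for nm,p in [("end upper",(190,250)),("slot l",(322,253)),("slot r",(388,254)),("pin tip",(255,283)),("tip bolt",(515,250))]:
    print(nm,onbar(S(*p)), onbar(S(*p),.012))
E
```

```text
t 6.6 p [0.5426 0.1218 0.2195] f [-0.32  1.08 -2.47] tq [ 0.16 -0.4   0.1 ] w 0.11 xang 1.56 z [ 0.0205  0.008  -0.9998]
[0.4934 0.1202 0.2   ]
[0.4973 0.1203 0.206 ]
[0.5011 0.1203 0.212 ]
end upper [0.5585 0.1214 0.2114] [0.5602 0.1335 0.2209]
slot l [0.4784 0.119  0.1958] [0.4812 0.1311 0.2056]
slot r [0.4372 0.1178 0.1882] [0.4405 0.1299 0.1981]
pin tip [0.5194 0.1203 0.1797] [0.5217 0.1323 0.1897]
tip bolt [0.3559 0.1154 0.1778] [0.3604 0.1275 0.1879]
```

Bar estimates from the scene view: slot length 41 mm against 42·cosφ, slope 0.18, and the end hole within about 1 mm of the pin. I'll lower along the arc to just above the tip and then measure again.

```bash
python3 -m inch '[[[1,1,0,4,0],[1,1,0,4,0],[1,1,0,4,0],[1,1,0,3,0],[1,1,0,2,0],[1,0,0,0,0]]]' 20;  python3 - <<'E'
from st import *
s,R=st([.5475,.121,.1995])
d=eyes.get_image("wrist");cv2.imwrite("pics/w7.png",cv2.resize(d["frame"][180:380,180:390],None,fx=3.5,fy=3,interpolation=cv2.INTER_CUBIC))
s=eyes.get_image("scene");cv2.imwrite(f"pics/scene7.png",cv2.resize(s["frame"][200:250,255:365],None,fx=7,fy=7,interpolation=cv2.INTER_CUBIC))
E
```

```text
clock: 7.3
position: [0.5476, 0.122, 0.2004]
ee_rot: [-3.134, -0.042, -0.028]
force: [1.3, 1.8, 0.1]
width: 0.105
t 7.3 p [0.5476 0.122  0.2004] f [1.3  1.77 0.1 ] tq [ 0.18 -0.03  0.06] w 0.105 xang 1.53 z [ 0.0176  0.0076 -0.9998]
tool-shift mm [-0.1  1.   0.9]
```

View pics/scene7.png

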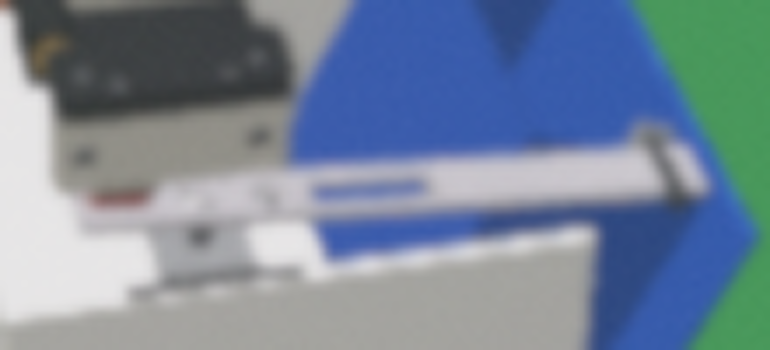

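View pics/w7.png

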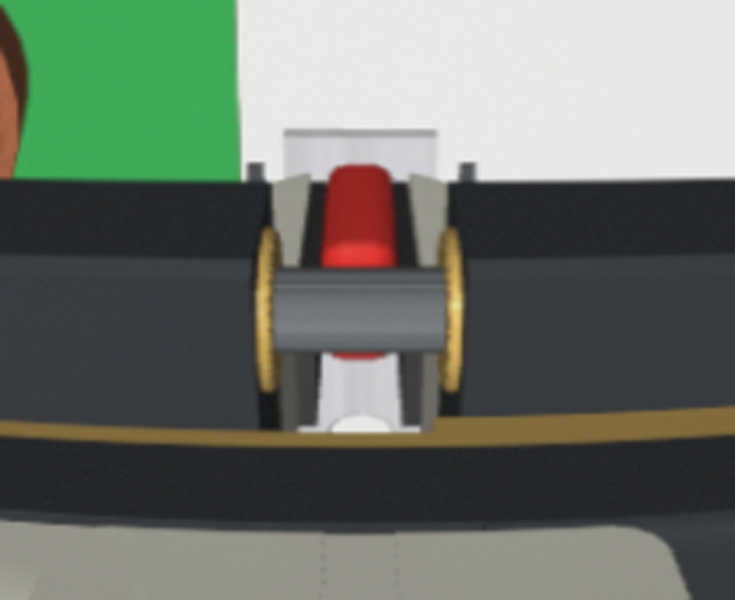

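```bash
python3 - <<'E'
from st import *
s,R=st()
sc=eyes.get_image("scene")
S=lambda x,y:(255+(x+.5)/7-.5,200+(y+.5)/7-.5)
def onbar(uv):
    c,r=ray(sc,uv); n=np.array([-np.sin(.03),np.cos(.03),0]); p0=np.array([.5205,.1203,.17])
    return c+r*(n@(p0-c))/(n@r)
a=onbar(S(312,190));b=onbar(S(428,186));sl=(a-b)/np.linalg.norm(a-b)
print(a,b,np.linalg.norm(a-b),"slope",sl[2])
m=(a+b)/2
print("hole top",m+sl*.061,"pivot",m-sl*.108,"midhole",m+sl*.035,"mid seen",onbar(S(267,194)),"end seen",onbar(S(205,201)),"pin",onbar(S(202,234)))
cv2.imwrite("pics/s8.png",cv2.resize(sc["frame"][218:242,265:325],None,fx=13,fy=13,interpolation=cv2.INTER_LANCZOS4))
E
```

```text
t 7.4 p [0.5475 0.1219 0.2007] f [-0.22  1.58  0.24] tq [ 0.12  0.21 -0.02] w 0.108 xang 1.53 z [ 0.0178  0.0076 -0.9998]
[0.4806 0.1191 0.1844] [0.4391 0.1179 0.1792] 0.041871106617107676 slope 0.12479327347599967
hole top [0.5203 0.1203 0.1894] pivot [0.3527 0.1153 0.1683] midhole [0.4945 0.1195 0.1862] mid seen [0.4965 0.1196 0.1853] end seen [0.5183 0.1202 0.1859] pin [0.5193 0.1203 0.1715]
```

View pics/s8.png

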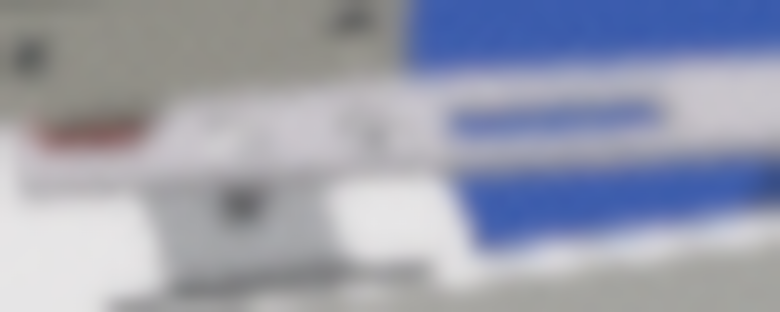

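The hole sits at x≈0.520 and the pin at about 0.5195, within measurement error. Now I feel downward in 1 mm steps.

```bash
python3 -m inch '[[[1,0.2,0.5,1,0],[1,0.2,0,1,0],[1,0.2,0,1,0],[1,0,0,0,0]]]' 20;  python3 -c "
from st import *
st([.5475,.121,.1995])"
python3 -m inch '[[[1,0.2,0,1,0],[1,0.2,0,1,0],[1,0,0,0,0]]]' 20;  python3 -c "
from st import *
st([.5475,.121,.1995])"
```

```text
clock: 7.85
position: [0.5481, 0.122, 0.198]
ee_rot: [-3.133, -0.043, -0.029]
force: [0.2, 2.6, 1.0]
width: 0.107
t 7.85 p [0.5481 0.122  0.198 ] f [0.24 2.56 0.98] tq [ 0.24  0.2  -0.01] w 0.107 xang 1.56 z [ 0.0182  0.0082 -0.9998]
tool-shift mm [-0.6  0.9 -1.5]
clock: 8.15
position: [0.5485, 0.122, 0.1959]
ee_rot: [-3.133, -0.043, -0.029]
force: [0.0, 1.9, -1.0]
width: 0.111
t 8.15 p [0.5485 0.122  0.1959] f [ 0.03  1.88 -1.01] tq [0.22 0.17 0.04] w 0.111 xang 1.55 z [ 0.0182  0.0082 -0.9998]
tool-shift mm [-1.   0.9 -3.6]
```

```bash
for i in 1 ; do python3 -m inch '[[[1,0.2,-0.7,1,0],[1,0.2,0,1,0],[1,0,0,0,0]]]' 20;  python3 -c "
from st import *
st()"; done
python3 -m inch '[[[1,0.2,0,1,0],[1,0.2,0,1,0],[1,0,0,0,0]]]' 20;  python3 -c "
from st import *
st()
s=eyes.get_image('scene');cv2.imwrite('pics/s9.png',cv2.resize(s['frame'][200:250,255:365],None,fx=7,fy=7,interpolation=cv2.INTER_CUBIC))"
```

```text
clock: 8.45
position: [0.549, 0.122, 0.1936]
ee_rot: [-3.134, -0.042, -0.028]
force: [0.5, 1.5, 0.7]
width: 0.111
t 8.45 p [0.549  0.122  0.1936] f [0.51 1.49 0.75] tq [0.12 0.23 0.02] w 0.111 xang 1.52 z [ 0.018   0.0073 -0.9998]
clock: 8.75
position: [0.5493, 0.122, 0.1914]
ee_rot: [-3.134, -0.042, -0.028]
force: [-0.2, 1.2, 0.3]
width: 0.106
t 8.75 p [0.5493 0.122  0.1914] f [-0.22  1.19  0.33] tq [ 0.09  0.17 -0.01] w 0.106 xang 1.53 z [ 0.0178  0.0072 -0.9998]
```

View pics/s9.png

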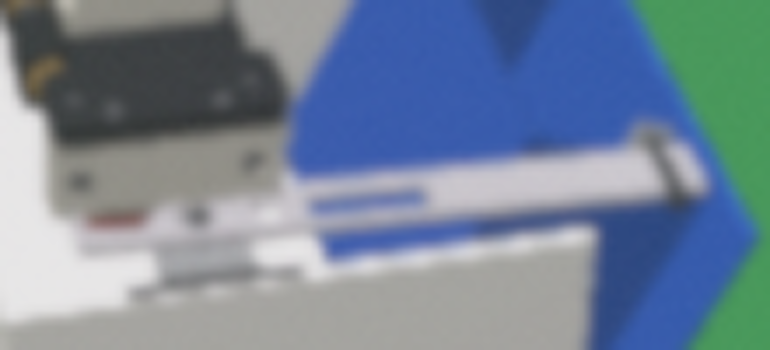

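The pin tip shows dark inside the end hole at (197,213) with no contact force. Continuing down.

```bash
for i in 1 ; do python3 -m inch '[[[1,0.2,0,1,0],[1,0.2,0,1,0],[1,0,0,0,0]]]' 20;  python3 -c "
from st import *
st()"; done
python3 -m inch '[[[1,0.2,0,1,0],[1,0.2,0,1,0],[1,0,0,0,0]]]' 20;  python3 -c "
from st import *
st()"
python3 -m inch '[[[1,0.2,0,1,0],[1,0.2,0,1,0],[1,0,0,0,0]]]' 20;  python3 -c "
from st import *
st()"
```

```text
clock: 9.1
position: [0.5497, 0.122, 0.1893]
ee_rot: [-3.134, -0.042, -0.028]
force: [-0.0, 1.0, -0.2]
width: 0.103
t 9.1 p [0.5497 0.122  0.1893] f [-0.02  0.99 -0.19] tq [0.05 0.23 0.03] w 0.103 xang 1.53 z [ 0.0176  0.0072 -0.9998]
clock: 9.4
position: [0.55, 0.122, 0.1871]
ee_rot: [-3.134, -0.042, -0.027]
force: [0.6, 0.7, 0.1]
width: 0.109
t 9.4 p [0.55   0.122  0.1871] f [0.63 0.69 0.13] tq [0.06 0.34 0.03] w 0.109 xang 1.53 z [ 0.0173  0.0071 -0.9998]
clock: 9.7
position: [0.5503, 0.122, 0.1849]
ee_rot: [-3.134, -0.042, -0.027]
force: [-0.2, 1.0, 0.2]
width: 0.108
t 9.7 p [0.5503 0.122  0.1849] f [-0.23  1.05  0.23] tq [-0.02  0.32  0.  ] w 0.108 xang 1.53 z [ 0.017   0.007  -0.9998]
```

```bash
python3 -m inch '[[[1,0.1,0,1,0],[1,0,0,0,0]]]' 20;  python3 -c "
from st import *
st()"
python3 -m inch '[[[1,0.1,0,1,0],[1,0,0,0,0]]]' 20;  python3 -c "
from st import *
st()
s=eyes.get_image('scene');cv2.imwrite('pics/s10.png',cv2.resize(s['frame'][200:250,255:365],None,fx=7,fy=7,interpolation=cv2.INTER_CUBIC))"
```

```text
clock: 9.9
position: [0.5505, 0.1221, 0.1838]
ee_rot: [-3.134, -0.042, -0.027]
force: [-0.4, 1.7, 0.2]
width: 0.104
t 9.9 p [0.5505 0.1221 0.1838] f [-0.4   1.72  0.19] tq [0.06 0.38 0.01] w 0.104 xang 1.53 z [ 0.0171  0.007  -0.9998]
clock: 10.1
position: [0.5506, 0.122, 0.183]
ee_rot: [-3.135, -0.042, -0.027]
force: [-1.7, 0.9, 1.7]
width: 0.108
t 10.1 p [0.5506 0.122  0.183 ] f [-1.73  0.94  1.72] tq [-0.01  0.47  0.  ] w 0.108 xang 1.53 z [ 0.0172  0.0069 -0.9998]
```

View pics/s10.png

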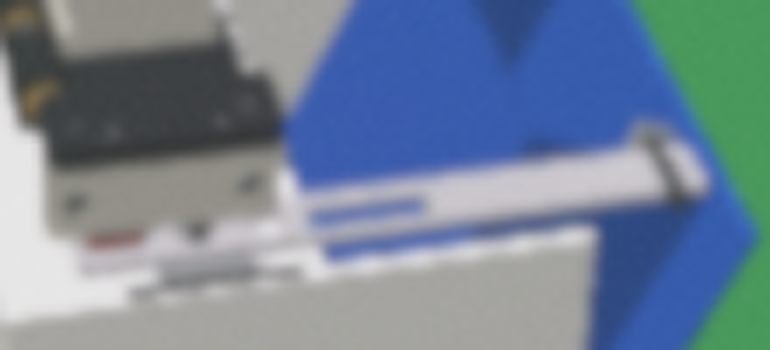

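```bash
python3 -m inch '[[[1,-0.2,0,1,0],[1,0,0,0,0]]]' 20;  python3 -c "
from st import *
st()"
python3 -m inch '[[[1,0,0,0.7,0],[1,0,0,0,0]]]' 20;  python3 -c "
from st import *
st()"
```

```text
clock: 10.35
position: [0.5506, 0.122, 0.1831]
ee_rot: [-3.135, -0.042, -0.029]
force: [-1.2, 2.0, -1.0]
width: 0.109
t 10.35 p [0.5506 0.122  0.1831] f [-1.22  2.05 -1.05] tq [0.03 0.42 0.02] w 0.109 xang 1.52 z [ 0.0183  0.0069 -0.9998]
clock: 10.55
position: [0.5507, 0.1221, 0.1831]
ee_rot: [-3.135, -0.042, -0.03]
force: [-1.5, 0.3, 0.6]
width: 0.111
t 10.55 p [0.5507 0.1221 0.1831] f [-1.48  0.28  0.59] tq [-0.04  0.41  0.  ] w 0.111 xang 1.52 z [ 0.0188  0.0069 -0.9998]
```

The descent stops at TCP z 0.183, against a predicted home of about 0.1835, and it takes no further travel. It appears seated, so I'll release and inspect.

```bash
python3 -m inch '[[[0.8,0,0,0,0],[0.7,0,0,0,0],[0.7,0,0,0,0],[0.6,0,0,0,0],[0.6,0,0,0,0]]]' 20;  python3 -c "
from st import *
st()"
python3 -m inch '[[[0.6,0,0,-10,0],[0.6,0,0,-20,0],[0.6,0,0,-20,0],[0.6,0,0,-20,0],[0.6,0,0,0,0]]]' 20
python3 - <<'E'
from st import *
s,R=st()
d=eyes.get_image("wrist");cv2.imwrite("pics/w11.png",cv2.resize(d["frame"][180:330,200:370],None,fx=4,fy=4,interpolation=cv2.INTER_CUBIC))
s=eyes.get_image('scene');cv2.imwrite('pics/s11.png',cv2.resize(s['frame'][200:250,255:365],None,fx=7,fy=7,interpolation=cv2.INTER_CUBIC))
E
```

```text
clock: 11.05
position: [0.5514, 0.121, 0.1823]
ee_rot: [-3.135, -0.04, -0.03]
force: [-0.6, -0.4, 0.7]
width: 0.386
t 11.05 p [0.5514 0.121  0.1823] f [-0.57 -0.44  0.72] tq [ 0.1   0.04 -0.04] w 0.386 xang 1.45 z [ 0.0193  0.0062 -0.9998]
clock: 11.55
position: [0.5499, 0.1207, 0.2569]
ee_rot: [-3.135, -0.04, -0.03]
force: [0.6, 0.6, -0.5]
width: 0.397
t 11.55 p [0.5499 0.1207 0.2569] f [ 0.62  0.62 -0.47] tq [ 0.03  0.03 -0.06] w 0.397 xang 1.46 z [ 0.019   0.0065 -0.9998]
```

View pics/s11.png

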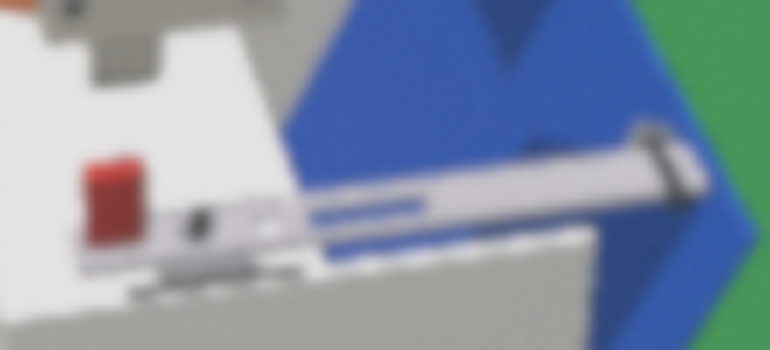

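View pics/w11.png

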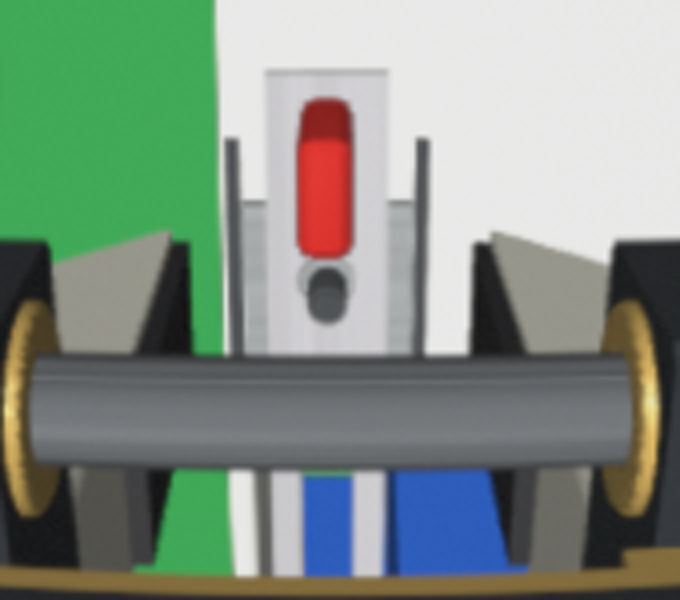

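The pin stands through the end hole next to the tab, at wrist crop (326,290). I'll back away and check that the bar is fully home from both fixed cameras.

```bash
python3 -m inch '[[[0.6,0,0,-35,0],[0.6,0,0,-35,0],[0.6,0,25,-20,0],[0.6,0,40,0,0],[0.6,-10,45,0,0],[0.6,-10,45,0,0],[0.6,-10,45,0,0],[0.6,-10,45,0,0],[0.6,-10,45,0,0],[0.6,0,45,0,0],[0.6,0,45,0,0],[0.6,0,0,0,0]]]' 20
python3 - <<'E'
from st import *
s,R=st()
t=eyes.get_image("top");cv2.imwrite("pics/t12.png",cv2.resize(t["frame"][145:295,170:320],None,fx=4,fy=4,interpolation=cv2.INTER_CUBIC))
s=eyes.get_image('scene');cv2.imwrite('pics/s12.png',cv2.resize(s['frame'][200:250,255:365],None,fx=7,fy=7,interpolation=cv2.INTER_CUBIC))
cv2.imwrite('pics/s12f.png',s['frame'])
E
```

```text
clock: 12.85
position: [0.5007, -0.2749, 0.3336]
ee_rot: [-3.135, -0.049, 0.005]
force: [0.6, -0.3, 0.4]
width: 0.404
t 12.85 p [ 0.5007 -0.2749  0.3336] f [ 0.55 -0.34  0.39] tq [0.04 0.02 0.05] w 0.404 xang 1.79 z [-0.0033  0.0057 -1.    ]
```

View pics/s12.png

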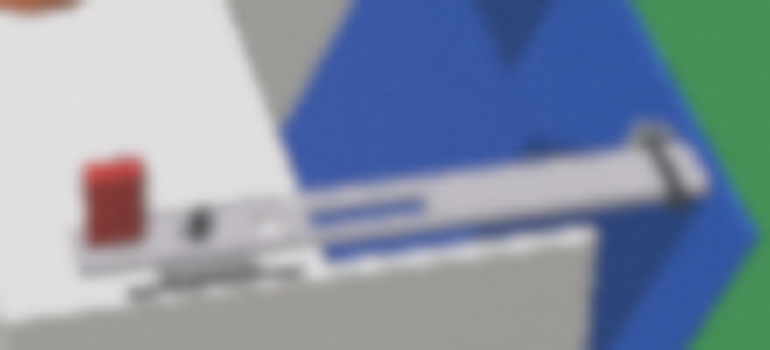

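View pics/t12.png

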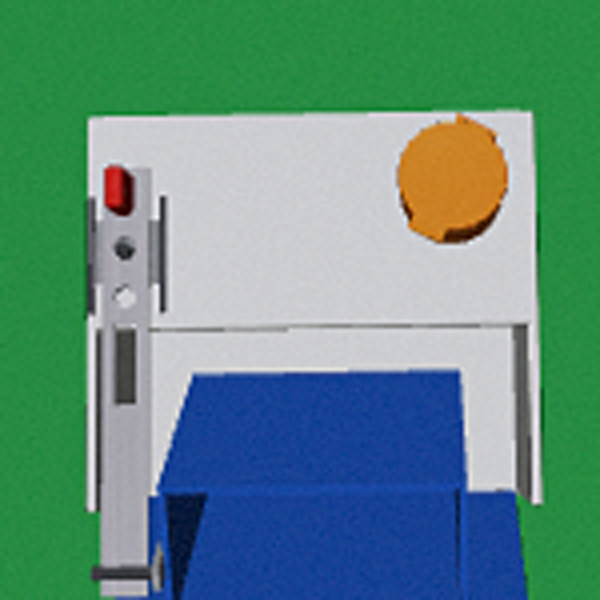

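View pics/s12f.png

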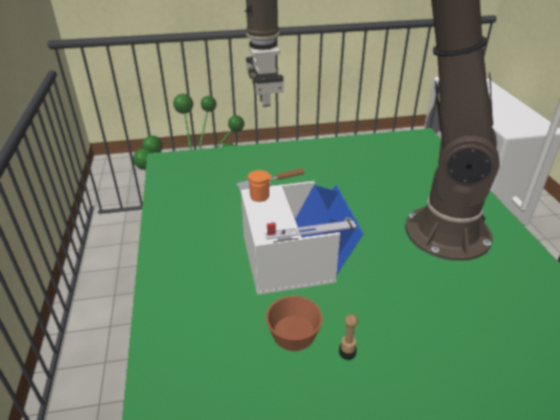

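```bash
python3 - <<'E'
from st import *
t=eyes.get_image("top");sc=eyes.get_image("scene")
T=lambda x,y:(170+(x+.5)/4-.5,145+(y+.5)/4-.5)
S=lambda x,y:(255+(x+.5)/7-.5,200+(y+.5)/7-.5)
print("tab top",tri(t,T(115,185),sc,S(113,162)))
print("mid hole top",tri(t,T(125,297),sc,S(268,226)))
print("pin tip",tri(t,T(124,246),sc,S(200,213)))
def onbar(uv):
    c,r=ray(sc,uv); n=np.array([-np.sin(.03),np.cos(.03),0]); p0=np.array([.5205,.1203,.17])
    return c+r*(n@(p0-c))/(n@r)
a=onbar(S(310,217));b=onbar(S(425,206));sl=(a-b)/np.linalg.norm(a-b)
print(a,b,sl[2],"hole",a+sl*.04,"pivot",a-sl*.129)
for dz in(0,.003,.006):
    P=np.array([.5205,.1203,.170+dz]); n=np.array([-np.sin(.03),np.cos(.03),0]);x=np.array([np.cos(.03),np.sin(.03),0])
    for nm,Q in(("near lower edge at hole",P+n*.012),("near upper edge at hole",P+n*.012+[0,0,.004]),("tab end low corner",P+n*.012+x*.044)):
        q=proj(sc,Q); print(dz,nm,((q-[255,200]+.5)*7-.5).round(1))
E
```

```text
tab top (array([0.5498, 0.1204, 0.2076]), np.float64(0.00012451551442635545))
mid hole top (array([0.4957, 0.1201, 0.1714]), np.float64(0.0006447961789175538))
pin tip (array([0.5207, 0.1199, 0.1809]), np.float64(0.0014999760437194331))
[0.4811 0.1191 0.1725] [0.4398 0.1179 0.1704] 0.05155565022069082 hole [0.521  0.1203 0.1746] pivot [0.3523 0.1153 0.1659]
0 near lower edge at hole [206.  259.8]
0 near upper edge at hole [206.  250.7]
0 tab end low corner [ 79.5 277.2]
0.003 near lower edge at hole [206. 253.]
0.003 near upper edge at hole [206. 244.]
0.003 tab end low corner [ 79.3 270.5]
0.006 near lower edge at hole [206.  246.2]
0.006 near upper edge at hole [206.  237.2]
0.006 tab end low corner [ 79.1 263.7]
```

```bash
python3 - <<'E'
from h import *
sc=eyes.get_image("scene")
cv2.imwrite("pics/s13.png",cv2.resize(sc["frame"][218:246,262:306],None,fx=16,fy=16,interpolation=cv2.INTER_LANCZOS4))
E
```

```text
(no output)
```

View pics/s13.png

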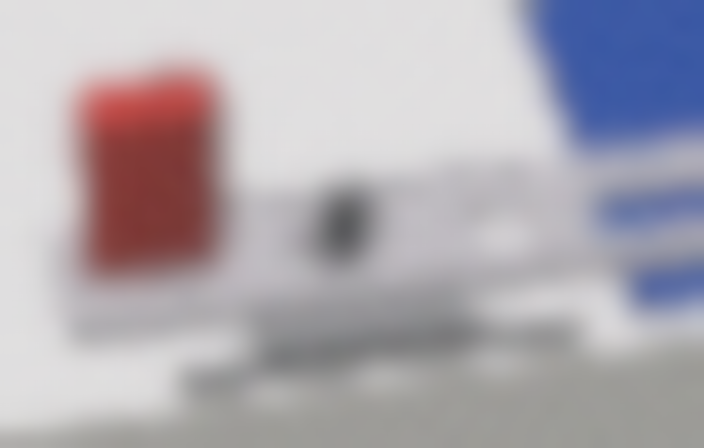

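Heights fit home to within about 1 mm. For a bias-free check I compare the image column at the pin with the start image, when the bar lay on the foot.

```bash
python3 - <<'E'
from h import *
a=cv2.imread("pics/scene0.png");b=eyes.get_image("scene")["frame"]
for u in(281,283,284,285,287): 
    print(u,"start",cv2.cvtColor(a,6)[224:244,u]); print(u,"now  ",cv2.cvtColor(b,6)[224:244,u])
cv2.imwrite("pics/cmp.png",np.hstack([cv2.resize(x[218:246,265:305],None,fx=10,fy=10,interpolation=cv2.INTER_CUBIC) for x in(a,b)]))
E
```

```text
281 start [223 223 222 222 217 202 176 157 143 141 155 166 160 151 145 131 126 147
 164 160]
281 now   [223 223 223 222 218 200 170 155 146 147 163 174 165 152 143 130 126 147
 163 161]
283 start [223 223 222 221 209 172 125  95  87 102 137 161 159 151 141 124 128 151
 159 157]
283 now   [223 223 222 220 207 170 123  94  91 108 141 162 159 150 140 124 128 150
 160 157]
284 start [223 223 223 221 208 174 132 102  95 111 141 162 156 149 138 124 137 163
 166 157]
284 now   [223 223 222 220 207 170 130 111 113 130 153 165 158 149 138 124 137 162
 166 158]
285 start [223 223 222 221 211 181 152 131 124 135 156 163 155 147 137 126 145 173
 170 158]
285 now   [223 222 222 221 209 179 157 149 150 162 173 171 157 148 137 125 145 173
 169 157]
287 start [223 223 223 221 212 191 175 162 159 166 172 166 153 146 133 124 147 167
 166 158]
287 now   [223 222 223 219 209 188 186 188 189 189 185 170 154 145 132 124 148 167
 165 158]
```

View pics/cmp.png

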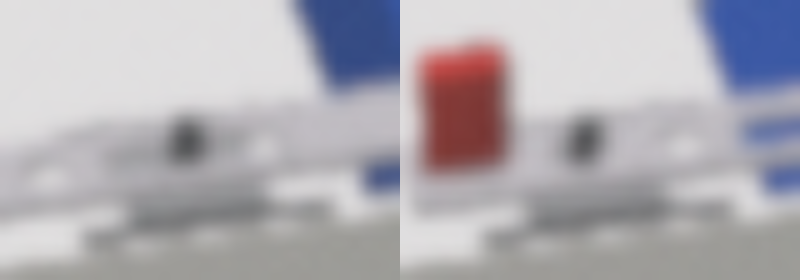

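The lower-edge profiles at the pin match the start image, so the bar lies on the foot. Nothing is touching it. Handing in.

```bash
python3 -c "
from cell import workorder
print(workorder.sign_off())"
```

```text
the job is handed in; nothing more can be done
None
```

The bin is now propped on the end hole and the job is handed in. I pinched the red tab, lifted the stay off the pin and drew the bin out about 59 mm. I then lowered the end hole over the pin in 1 mm steps, let go and backed the arm clear. The last reading before hand-in was about 13 s on the clock.

**Fit:** Both fixed cameras show the pin standing through the hole nearest the tab. The bar's lower edge at the pin matches the start image, when it lay on the foot. Triangulated heights also fit fully home: tab top 207.6 mm and pin tip 181 mm.

**Contact force:** No reading between steps showed more than about 3.5 N at the wrist. The bottom contact showed in the stopped travel at 183 mm tool height rather than as a clear force rise.

**Things to leave alone:** The pot, tamper, trowel and jar look unmoved in the final pictures, by eye rather than measured.

**Disagreements:** The wrist camera placed points 2–4 mm farther back than the fixed cameras, so I relied on the fixed cameras. Projecting the slot line in the scene view put the pivot at 166 mm instead of the expected 172 mm, because reading the bar's slope from pixels is coarse.

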